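Open a controller's service drawer and hold its recessed reset button down

TASK

Pull the service drawer of the grey machine controller out to its stop and let go of it. Then take the screwdriver with the longest blade from the rack, reach with its blade down through the round access hole in the drawer's cover, and hold the reset button beneath fully down without leaning on it; the program finishes while the robot still grips the screwdriver and holds the button down. Leave the other screwdrivers and the things lying about where they are.

Things in the scene. Friction and masses are not known exactly. Their poses are not given: they have to be found in the camera images.
- controller: Grey sheet-steel controller case standing on the bench on four rubber feet (fixed): 200 mm deep (x), 184 mm wide (y), 86 mm high. Origin at the centre of its underside on the bench; its front, with the drawer, faces its own -x, z up. Its top is closed and covers the drawer's access hole while the drawer is in.
- drawer (a joint): How far the drawer is pulled out of the case, in m, along the case's own -x: 0 shut, 0.100 at its stop; it may start a little ajar. Slides with about 3 N of friction and stays where it is left.
- drawer_handle (a point): Middle of the drawer's dark horizontal bar handle: bar 11 mm thick, 100 mm long along the case's y, 50 mm above the bench, its centre line 35 mm in front of the aluminium front panel (30 mm of clear space behind the bar). Two stand-offs carry it, 42 mm either side of the middle. Axes parallel to the case's; moves with the drawer.
- access_hole (a point): Centre of the mouth of the round access hole in the drawer's flat steel cover: 10 mm in diameter, 66 mm above the bench, in a thin black ring 19 mm across and 1.2 mm proud; cover 3 mm thick. 60 mm behind the drawer's front panel and 30 mm to the case's +y side of the middle; at the stop 40 mm in front of the case. The button is straight below. Axes as the case's; moves with the drawer.
- button_top (a point): Top centre of the reset button under the hole: a black round cap 12 mm in diameter on the drawer's circuit board, its top 20 mm above the bench when not pressed, 46 mm below the mouth of the hole.
- reset_button (a joint): How far the reset button is pressed down, in m: 0 released, 0.006 fully down. Spring return: 2 N to start, 5 N fully down; it springs back when let go.
- rack: Open tool rack fixed on the bench: base 70 x 176 x 5 mm, end cheeks, top plate 46 x 166 mm (x, y) with its face 68 mm up, guide plate 30 to 33 mm up. Three 6 mm holes through both plates in a row along its y at -50, 0, +50 mm; in each a screwdriver stands blade down, its handle's shoulder on the top plate. Which stands where varies. Origin: centre of the underside, z up.
- driver_long: The precision screwdriver with the longest blade (stout red handle with black rings): blade 3 mm thick and 58 mm long below the handle, handle 85 mm long, 15 mm across its x and 18 mm across its y; 45 g. Origin on the blade's axis at the lower end (shoulder) of the handle, z along the handle away from the blade. Its blade must be lifted 58 mm to leave the rack.
- driver_long_tip (a point): Tip of that screwdriver's blade, 58 mm below driver_long along its -z.
- driver_mid: Another precision screwdriver in the rack (black and green handle): blade 48 mm, too short to press the button down; handle 85 mm long, 14 x 17 mm, its top 153 mm above the bench. Origin and axes like driver_long's. To be left in place.
- driver_short: The slim precision screwdriver in the rack (blue handle): blade 43 mm, too short; handle 75 mm long, 9 x 10 mm. Origin and axes like driver_long's. To be left in place.
- solder_reel: Small reel with blue flanges standing on one flange, 52 mm across, 31 mm high. Origin at the centre of its underside. To be left alone.
- meter: Hand multimeter lying face up, 150 x 79 x 41 mm, long along its x. Origin at the centre of its underside. To be left alone.
- cutter: Blue-handled side cutters lying flat, 118 x 44 x 11 mm. Origin at the centre of the underside. To be left alone.

How it is judged:
On the way, in this order (a step that is already met when the one before it is completed fails the run):
1. the drawer is pulled out to its stop (within 4 mm) (value of joint drawer above 0.096 m), for 0.2 s.
2. the long screwdriver, held in the gripper, presses the reset button down (value of joint reset_button above 0.0042 m and contact force between driver_long and reset_button above 1 N and contact force between the fingers and driver_long above 1 N), for 0.5 s.
At the end, for the whole second after the job is handed in: The drawer is out to its stop (within 8 mm), and the gripped long screwdriver holds the reset button down by at least 4.2 of its 6 mm through the last second, the arm keeping its pose (all of step 2 and value of joint drawer above 0.092 m); the arm keeps its last pose, push and grip.
It fails at once if the button is leaned on with more than 30 N (contact force between driver_long and reset_button above 30 N).
It fails at once if another screwdriver is moved by more than 20 mm (distance of any of driver_mid, driver_short from where it was at the start of the episode above 0.02 m).
It fails at once if one of the things lying about is moved by more than 30 mm (distance of any of solder_reel, meter, cutter from where it was at the start of the episode above 0.03 m).
It also fails if it takes over 58 s, if anything falls off the work surface, if the arm or the gripper's body presses on something with over 40 N, if the wrist force passes 120 N, or if a joint passes its speed limit or range.

ROBOT

A 7-joint arm with a two-finger parallel gripper is mounted at the origin on a cart in front of the work surface, level with it; the furniture and walls round the work are solid. World frame = base frame: x ahead of the robot, y to its left, z up, the work surface at z = 0. Lengths are in m, angles in rad, forces in N, time in s.
With the tool pointing down it reaches from about 0.375 to 0.925 m from the base axis. Payload 3.1 kg.
Tool frame: the origin (TCP) lies between the finger pads; the fingertips stand 19 mm ahead of it and the grasp point (between the pads) is the TCP; z points along the fingers, y is the line along which they close (so a half turn about z gives the same grasp; the last joint's range is limited). The gripper opens to 85 mm and grips with 20 to 120 N. Pads are 22 mm wide; open, the fingers measure 114 mm over their backs; the gripper's body (76 mm by 85 mm) begins 54 mm behind the grasp point. The pads swing forward as they close: fully open they stand 13 mm farther back than shut.
Start: joints at [-1.344, 0.383, 0.044, 1.598, -0.018, 1.161, -0.05], TCP at [0.207, 0.616, 0.25] pointing down, gripper open.
Joint ranges: [-2.61, 2.61], [-0.41, 2.15], [-1.48, 1.57], [0, 2.5], [-1.57, 4.71], [0.05, 1.97], [-2.85, 2.85]. Speed limits (rad/s): [2.79, 2.79, 3.14, 3.14, 3.14, 3.14, 3.14].

INTERFACE

Orientations are given as a unit quaternion [x, y, z, w].
In Python, from bench import move_ptp, movel, move_j, move_gripper, pause, inverse_kinematics, read_camera, camera_params, MotionError, sign_off, look_for, tip_of, read_time_s, read_qpos, read_joint_vel, read_effort, read_eef_pos, read_tcp_rot, read_ft_force, read_ft_torque, read_finger_gap, read_grasp_force gives the robot as it stands. Calls block until the motion is done:
- move_ptp(position, orientation): joint-space move of the TCP to a pose.
- movel(position, orientation=None, speed=0.15): straight line of the TCP; orientation=None keeps the orientation; speed is the mean speed in m/s.
- move_j(angles): joint-space move.
- move_gripper(opening, effort=None): finger opening in m; effort is the grip in N (None keeps the last); returns when the fingers have stopped.
- pause(seconds).
- inverse_kinematics(position, orientation): joint angles nearest the present ones, or None.
- read_camera(name): name is "side" or "top"; returns the picture (400x640x3 uint8, red, green, blue); there is no depth.
- camera_params(name): a dict with "K" (3x3 intrinsics, pixels), "camera_from_world" (4x4, takes a point from world to camera coordinates). Camera axes: x right, y down, z forward; pixel columns grow to the right and rows downward; lengths in m; the calibration is good to about 2 mm. A picture is of the moment at which its call begins. camera_params takes no time and is no camera call.
A pose or a line that the arm cannot do raises MotionError and nothing moves.
- sign_off(): hands the job in; it is judged then, once.
Trained networks look in the newest picture that a camera, given by its name, has taken for a name from the list of things; names that differ only in an ending like _2 or _b are one class to them, and where a whole thing is asked for, a point or a joint stands for the part that bears it (a point fixed in the world has none). Each returns a list of dicts, best first, with "confidence" (0 to 1); they miss things now and then, are a little off and sometimes report something else, mostly with a low value. They report only what shows in the picture. A call takes as long as a camera call.
- look_for(camera, name): "at" ([column, row] in pixels, amid what is visible of it).
- tip_of(camera, name): "at" ([column, row] in pixels: a listed point, or the origin of a listed thing).
Readings, each from a call of its own:
- read_time_s(): time.
- read_qpos(): joint angles.
- read_joint_vel(): joint speeds.
- read_effort(): joint torques, N m.
- read_eef_pos(): TCP position.
- read_tcp_rot(): TCP orientation.
- read_ft_force(): force on the tool from outside, world axes, zero at the start.
- read_ft_torque(): the same for the moment, N m.
- read_finger_gap(): finger opening in m.
- read_grasp_force(): force on a finger pad.
Only numpy, scipy, OpenCV 4.12 (cv2) and the standard library are available. Lean on these libraries where they do the work, as an engineer would, in place of code of your own. Each camera call takes 0.05 s, during which the arm holds its last target. There are 200 camera calls.

## Working session

There is one attempt and no reset: what is moved stays moved. The work goes in short steps, each a Python script; the robot and the scene stay as the last script left them, time stands still between calls to the robot, and variables do not carry over. Pictures are saved under pics/ and viewed, at most 10 in all, crops included, and the job is handed in when it is done.

```bash
mkdir -p pics; ls
python3 - <<'E'
from bench import *
import cv2,numpy as np
for c in("side","top"):
    im=read_camera(c); cv2.imwrite(f"pics/{c}0.png",im[:,:,::-1])
    p=camera_params(c); print(c,np.round(p["K"],1).tolist(),np.round(p["camera_from_world"],3).tolist())
    for n in["drawer_handle","access_hole","controller","driver_long","driver_mid","driver_short","rack","solder_reel","meter","cutter"]:
        for f in(look_for,tip_of):
            print(n,f.__name__,[(np.round(d["at"]).tolist(),round(d["confidence"],2)) for d in f(c,n)[:2]])
print(read_time_s(),read_tcp_rot())
E
```

```text
pics
side [[394.8, 0.0, 318.6], [0.0, 394.8, 200.0], [0.0, 0.0, 1.0]] [[0.887, -0.461, -0.007, -0.463], [-0.271, -0.508, -0.818, 0.203], [0.373, 0.727, -0.576, 0.917], [0.0, 0.0, 0.0, 1.0]]
drawer_handle call [([320.0, 187.0], 0.7)]
drawer_handle call [([312.0, 192.0], 0.64)]
access_hole call [([320.0, 185.0], 0.72)]
access_hole call [([315.0, 170.0], 0.59), ([250.0, 168.0], 0.43)]
controller call [([333.0, 172.0], 0.77)]
controller call [([334.0, 183.0], 0.85)]
driver_long call [([380.0, 234.0], 0.81)]
driver_long call [([378.0, 250.0], 0.75)]
driver_mid call [([388.0, 251.0], 0.53), ([377.0, 271.0], 0.45)]
driver_mid call [([388.0, 266.0], 0.7)]
driver_short call [([371.0, 223.0], 0.48)]
driver_short call [([370.0, 239.0], 0.48)]
rack call [([380.0, 272.0], 0.95)]
rack call [([376.0, 272.0], 0.87)]
solder_reel call [([254.0, 185.0], 0.63), ([250.0, 163.0], 0.53)]
solder_reel call [([251.0, 192.0], 0.53)]
meter call [([247.0, 163.0], 0.57), ([389.0, 250.0], 0.18)]
meter call [([250.0, 167.0], 0.91)]
cutter call [([448.0, 300.0], 0.78)]
cutter call [([448.0, 306.0], 0.62)]
top [[386.
[... 304 characters left out ...]
cess_hole call []
controller call [([263.0, 163.0], 0.92)]
controller call [([265.0, 163.0], 0.67)]
driver_long call [([398.0, 188.0], 0.44), ([282.0, 189.0], 0.18)]
driver_long call [([396.0, 191.0], 0.56)]
driver_mid call [([417.0, 194.0], 0.41)]
driver_mid call [([414.0, 196.0], 0.52)]
driver_short call []
driver_short call []
rack call [([390.0, 195.0], 0.83)]
rack call [([390.0, 197.0], 0.93)]
solder_reel call [([239.0, 241.0], 0.67)]
solder_reel call [([240.0, 241.0], 0.82)]
meter call [([197.0, 229.0], 0.64)]
meter call [([201.0, 228.0], 0.9)]
cutter call [([436.0, 171.0], 0.67)]
cutter call [([439.0, 168.0], 0.68)]
2.1 [ 1.61651854e-01  9.86847850e-01 -5.58979441e-06 -8.39710991e-06]
```

Run:
```python
import cv2
a=cv2.imread("pics/side0.png")[110:340,200:500];b=cv2.imread("pics/top0.png")[100:280,170:470]
cv2.imwrite("pics/c1.png",cv2.resize(a,None,fx=2.6,fy=2.6,interpolation=2)); cv2.imwrite("pics/c2.png",cv2.resize(b,None,fx=2.6,fy=2.6,interpolation=2))
```

```text
(no output)
```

View pics/c1.png

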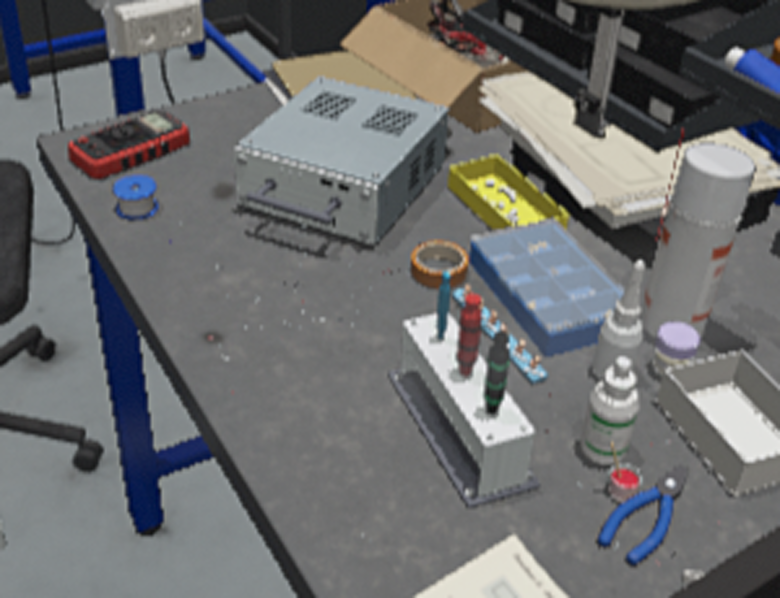

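View pics/c2.png

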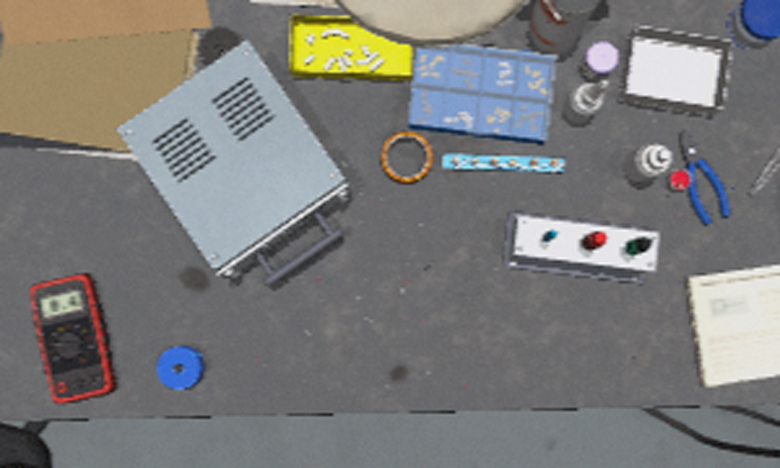

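The side crop shows the case with its bar handle at about full-frame (311,190), and the red driver in the middle of the rack, shoulder at about (379,254). In the top view the case is yawed about 35° and the bar runs from (273,209) to (301,190). I'll fit the poses from these corners.

```bash
cat > h.py <<'E'
from bench import *
import numpy as np, cv2
from scipy.optimize import least_squares
from scipy.spatial.transform import Rotation as R
P={c:camera_params(c) for c in("side","top")}
def proj(c,p):
    p=np.atleast_2d(p); q=p@P[c]["camera_from_world"][:3,:3].T+P[c]["camera_from_world"][:3,3]
    u=q@np.array(P[c]["K"]).T; return u[:,:2]/u[:,2:]
def onplane(c,uv,z):
    M=P[c]["camera_from_world"]; d=M[:3,:3].T@np.linalg.inv(P[c]["K"])@[uv[0],uv[1],1]; o=-M[:3,:3].T@M[:3,3]
    return o+d*(z-o[2])/d[2]
def body(pose,pts):
    x,y,t=pose; pts=np.atleast_2d(pts); c,s=np.cos(t),np.sin(t)
    return np.c_[x+c*pts[:,0]-s*pts[:,1],y+s*pts[:,0]+c*pts[:,1],pts[:,2]]
def fit(x0,obs):
    f=lambda v:np.concatenate([(proj(c,body(v,p))[0]-uv) for c,p,uv in obs])
    r=least_squares(f,x0,loss="soft_l1"); print(np.round(r.x,4),np.round(f(r.x).reshape(-1,2),1).tolist()); return r.x
def down(yaw): # tool z down, tool y (closing line) along world angle yaw
    y=np.array([np.cos(yaw),np.sin(yaw),0]); z=np.array([0,0,-1.]); return R.from_matrix(np.c_[np.cross(y,z),y,z]).as_quat()
E
python3 - <<'E'
from h import *
T=lambda a,b:np.array([170+a/2.6,100+b/2.6]); S=lambda a,b:np.array([200+a/2.6,110+b/2.6])
z=.086
case=[("top",(-.1,.092,z),T(219,272)),("top",(-.1,-.092,z),T(347,183)),("top",(.1,.092,z),T(118,130)),("top",(.1,-.092,z),T(248,40)),
("side",(-.1,.092,z),S(236,150)),("side",(-.1,-.092,z),S(380,178)),("side",(.1,.092,z),S(320,77)),("side",(.1,-.092,z),S(449,107))]
fit([.65,.18,.6],case); fit([.65,.18,.6],case[:4]); v=fit([.65,.18,.6],case[4:])
z=.068
rack=[("top",(.023,.083,z),T(515,217)),("top",(.023,-.083,z),T(659,232)),("top",(-.023,.083,z),T(512,254)),("top",(-.023,-.083,z),T(657,271)),
("side",(-.023,.083,z),S(404,320)),("side",(-.023,-.083,z),S(480,450)),("side",(.023,-.083,z),S(533,437))]
w=fit([.53,-.2,-.1],rack)
for c,u in(("side",S(468,374)),("side",(378,250)),("top",(396,191))): print(c,onplane(c,u,.068))
print("red top",onplane("side",S(471,298),.153),onplane("top",T(600,238),.153))
print("handle top",onplane("top",T(268,281),.055),onplane("top",T(341,236),.055),"side",onplane("side",S(240,208),.05),onplane("side",S(337,220),.05))
E
```

```text
[0.6598 0.1668 0.5959] [[-0.7, -0.2], [0.4, -1.1], [0.2, 0.2], [0.5, 0.2], [0.3, -2.1], [-0.1, 2.2], [-1.1, -0.3], [-0.2, 0.0]]
[0.6593 0.1672 0.5952] [[-0.9, -0.0], [0.2, -0.9], [0.1, 0.4], [0.4, 0.4]]
[0.6602 0.1661 0.5937] [[0.5, -2.1], [0.0, 2.3], [-0.8, -0.3], [0.1, 0.1]]
[ 0.5498 -0.2444 -0.1553] [[1.8, -0.5], [0.1, 1.1], [1.0, 0.1], [-1.0, 1.0], [-0.4, 0.5], [1.0, -1.6], [0.0, -1.8]]
side [ 0.5524367 -0.2469588  0.068    ]
side [ 0.55577975 -0.23406242  0.068     ]
top [ 0.55925903 -0.24538033  0.068     ]
red top [ 0.54890867 -0.2442053   0.153     ] [ 0.55086579 -0.24205507  0.153     ]
handle top [0.51459564 0.13228964 0.055     ] [0.56637068 0.04515941 0.055     ] side [0.49428382 0.11302973 0.05      ] [0.57903084 0.04078995 0.05      ]
```

```bash
cat >> h.py <<'E'
CASE=np.array([.6598,.1668,.5959]); RACK=np.array([.5498,-.2444,-.1553])
def bestdown(p,yaw):
    c=[(abs(q[6]),k) for k in(0,1) if (q:=inverse_kinematics(p,down(yaw+k*np.pi))) is not None]
    return down(yaw+min(c)[1]*np.pi)
def st(): print(round(read_time_s(),2),np.round(read_eef_pos(),4),"F",np.round(read_ft_force(),1),"gap",round(read_finger_gap(),4),"grip",np.round(read_grasp_force(),1))
E
python3 - <<'E'
from h import *
h=np.array([.5405,.0887,0]); ux=np.array([np.cos(.596),np.sin(.596),0])
up=h+[0,0,.2]; q=bestdown(up,.596)
move_gripper(.03,20); move_ptp(up,q); print(inverse_kinematics(h+[0,0,.055],q)); st()
for n in("side","top"): cv2.imwrite(f"pics/{n}1.png",read_camera(n)[:,:,::-1])
a=cv2.imread("pics/side1.png")[100:250,230:430];b=cv2.imread("pics/top1.png")[100:250,200:400]
cv2.imwrite("pics/c3.png",cv2.resize(np.hstack([a,b]),None,fx=2,fy=2,interpolation=2))
E
```

```text
[-0.65544602  0.49758408  0.49781571  1.99608003 -0.34842915  0.73091388
  0.65023814]
4.91 [0.5405 0.0908 0.2   ] F [-0.6  0.2  0. ] gap 0.0302 grip 0.0
```

View pics/c3.png

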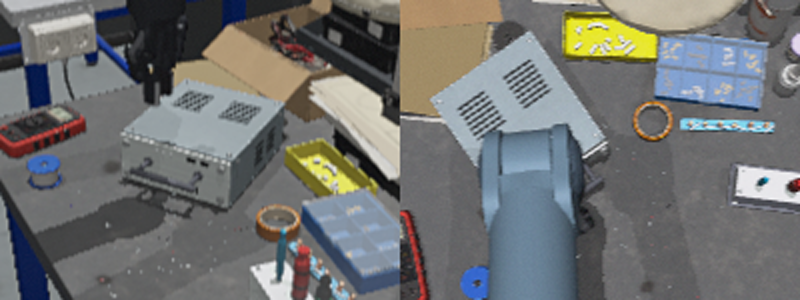

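The gripper hangs above the handle, with its fingertips at about side (308,150). I'll check that against the projection, then grasp.

Run:
```python
from h import *
print(proj("side",[.5405,.0908,.181])); st()
h=np.array([.5405,.0887,0])
movel(h+[0,0,.12],speed=.15); st()
movel(h+[0,0,.055],speed=.06); st()
for n in("side",): cv2.imwrite(f"pics/{n}2.png",cv2.resize(read_camera(n)[120:240,240:400,::-1],None,fx=4,fy=4,interpolation=2))
```

```text
[[308.89495394 149.72300825]]
5.01 [0.5405 0.0903 0.2   ] F [ 0.8 -0.1 -0. ] gap 0.0298 grip 0.0
5.69 [0.5411 0.0887 0.1204] F [-0.1  1.1 -0. ] gap 0.03 grip 0.0
6.92 [0.5432 0.0907 0.0596] F [-10.1   1.3  28.4] gap 0.0303 grip 14.2
```

View pics/side2.png

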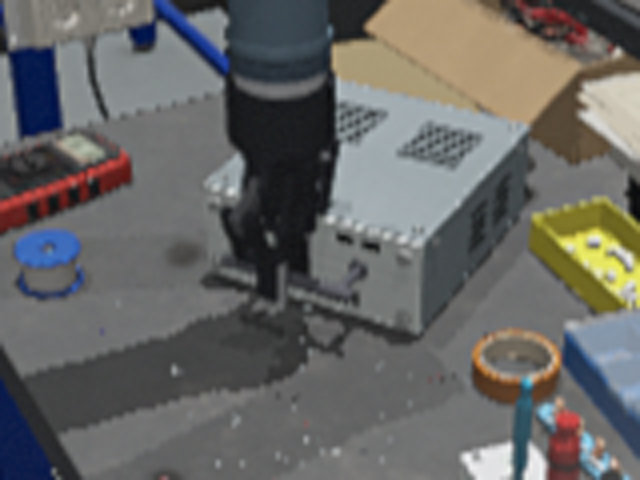

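The fingers bear on something: 28 N upward, so I'm backing off. In the picture they look spread along the bar rather than across it, so I'll check the orientation.

Run:
```python
from h import *
e=np.array([.5405,.0887,0])
movel(e+[0,0,.13],speed=.15); st()
print(R.from_quat(read_tcp_rot()).as_matrix().round(3).tolist(), down(.596))
move_gripper(.06); st()
cv2.imwrite("pics/side3.png",cv2.resize(read_camera("side")[100:220,250:390,::-1],None,fx=5,fy=5,interpolation=2))
move_gripper(.03)
```

```text
7.62 [0.5398 0.0887 0.1291] F [-1.2  0.1 -0.6] gap 0.0299 grip 0.0
[[-0.561, 0.828, -0.001], [0.828, 0.561, -0.0], [0.0, -0.001, -1.0]] [0.46832861 0.88355436 0.         0.        ]
8.03 [0.5402 0.0886 0.1294] F [ 0.3 -0.6  1.2] gap 0.0602 grip 0.0
```

View pics/side3.png

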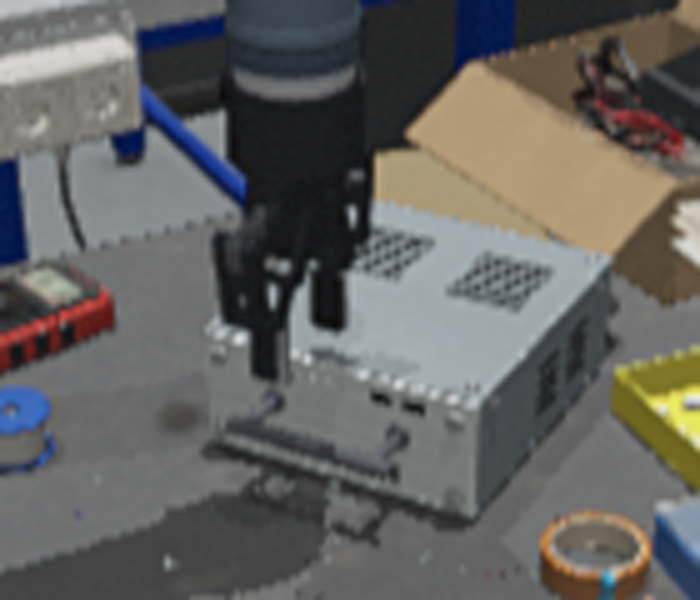

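Closing line is right (front finger at crop (268,365), rear at (330,315)). The outer linkage bulges beyond the finger and most likely met the case's top edge. The bar's midpoint is at side (312,189). I'll grip higher up the bar with a narrower opening and watch the force.

Run:
```python
from h import *
for d in(0,.004,.008,.012): print(d,proj("side",body(CASE,[(-.135-d,.05,.05),(-.135-d,-.05,.05)])).round(1).tolist())
ux=np.array([np.cos(.596),np.sin(.596),0]); h=np.array([.5405,.0887,0])-.001*ux
move_gripper(.024,20)
for z in(.085,.075,.07,.066):
    movel(h+[0,0,z],speed=.06); pause(.1); st()
    if np.linalg.norm(read_ft_force())>8: break
else:
    move_gripper(.0,20); st()
```

```text
0 [[297.5, 184.6], [327.3, 193.4]]
0.004 [[296.8, 185.2], [326.6, 194.0]]
0.008 [[296.1, 185.9], [326.0, 194.7]]
0.012 [[295.4, 186.5], [325.3, 195.4]]
9.71 [0.5402 0.0882 0.0855] F [-0.7 -0.4  0.2] gap 0.0236 grip 0.0
10.12 [0.5395 0.0881 0.0748] F [ 0.3  0.3 -0.1] gap 0.0238 grip 0.0
10.47 [0.5402 0.0884 0.0701] F [ 1.7  1.3 -0.9] gap 0.0238 grip 0.6
10.82 [0.54   0.0884 0.066 ] F [ 3.7  1.  -2.3] gap 0.024 grip 1.2
11.08 [0.5402 0.0886 0.0664] F [2.4 2.5 0.8] gap 0.0098 grip 21.1
```

Run:
```python
from h import *
ux=np.array([np.cos(.596),np.sin(.596),0]); p0=np.array([*read_eef_pos()[:2],.066]); move_gripper(0,40)
d=0
for s in [.02]*4+[.003]*9:
    d+=s; movel(p0-d*ux,speed=.08 if s>.01 else .03)
    f=read_ft_force()@ux; a=(p0-np.array(read_eef_pos()))@ux; print(round(d,3),round(a,4),round(f,1),round(read_finger_gap(),4))
    if d>.085 and f>15: break
pause(.3); st()
for n in("side","top"): cv2.imwrite(f"pics/{n}4.png",read_camera(n)[:,:,::-1])
```

```text
0.02 0.0221 -0.8 0.0089
0.04 0.0424 -0.5 0.009
0.06 0.0626 -2.1 0.0087
0.08 0.0827 -0.3 0.0086
0.083 0.0843 0.7 0.009
0.086 0.0869 1.4 0.009
0.089 0.0897 0.6 0.0089
0.092 0.0928 0.9 0.0087
0.095 0.0935 5.6 0.0087
0.098 0.0937 10.1 0.009
0.101 0.0939 17.4 0.009
14.94 [0.4623 0.0363 0.0665] F [ 13.8  11.6 -12.8] gap 0.0089 grip 39.3
```

Run:
```python
from h import *
ux=np.array([np.cos(.596),np.sin(.596),0]); p=np.array(read_eef_pos()); p[2]=.066
movel(p,speed=.03); st()
move_gripper(.024,20); st()
movel(p+[0,0,.05],speed=.05); movel(p+[0,0,.17],speed=.2)
g=np.array([.5503,-.2437,.26]); q=bestdown(g,RACK[2]); move_ptp(g,q); pause(.3); st()
hole=body(CASE,(-.14,.03,.066))[0]; print(hole)
ims=[]
for n in("side","top"):
    im=read_camera(n); cv2.imwrite(f"pics/{n}5.png",im[:,:,::-1])
    u=proj(n,hole)[0]; print(n,u,[(np.round(d["at"],1).tolist(),round(d["confidence"],2)) for d in tip_of(n,"access_hole")+look_for(n,"access_hole")])
    c,r=np.round(u).astype(int); ims.append(cv2.resize(im[r-20:r+20,c-20:c+20,::-1],(390,390),interpolation=cv2.INTER_CUBIC)); print(c,r)
cv2.imwrite("pics/c5.png",np.hstack(ims))
```

```text
15.43 [0.4626 0.0365 0.0664] F [2.9 4.3 4.8] gap 0.0091 grip 41.1
15.73 [0.4598 0.0348 0.0649] F [ 0.5 -0.1  0.6] gap 0.0243 grip 0.0
19.07 [ 0.5506 -0.2422  0.26  ] F [ 0.7 -0.1 -0. ] gap 0.024 grip 0.0
[0.52709227 0.11305377 0.066     ]
side [302.26413634 182.53165849] [([298.7, 185.7], 0.67), ([307.3, 197.5], 0.63)]
302 183
top [278.90353622 203.72796871] [([275.5, 202.5], 0.72), ([285.5, 202.5], 0.69)]
279 204
```

View pics/c5.png

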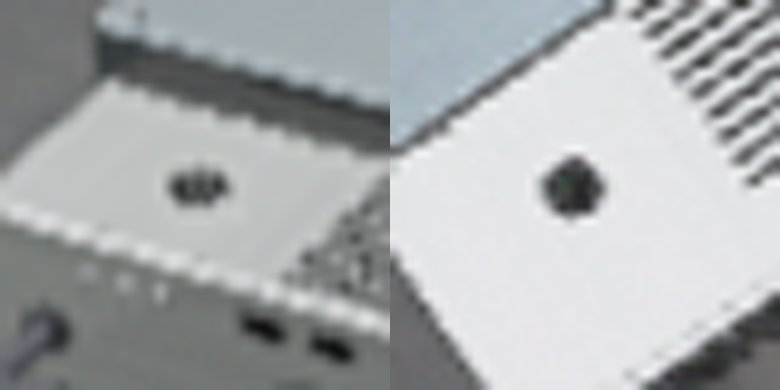

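The ring is crisp in both views: side about (302,182), top about (277.5,202.8), within 1–1.5 px of the prediction. Now the driver.

Run:
```python
from h import *
obs=[]
for n in("side","top"):
    im=cv2.imread(f"pics/{n}5.png",0).astype(float); u=proj(n,body(CASE,(-.14,.03,.066)))[0]; c,r=np.round(u).astype(int)
    w=im[r-6:r+6,c-6:c+5]; g=np.clip(170-w,0,None); yy,xx=np.mgrid[r-6:r+6,c-6:c+5]
    obs.append((n,np.array([(g*xx).sum(),(g*yy).sum()])/g.sum())); print(obs[-1],onplane(n,obs[-1][1],.067))
g=np.array([.5505,-.2440,0]); 
move_gripper(.05,20)
movel(g+[0,0,.18],speed=.15); movel(g+[0,0,.122],speed=.08); st()
move_gripper(0,60); st()
z0=read_eef_pos()[2]; p=np.array(read_eef_pos())
movel([p[0],p[1],z0+.07],speed=.06); st(); movel([p[0],p[1],.28],speed=.2); pause(.3); st()
for n in("side","top"): cv2.imwrite(f"pics/{n}6.png",read_camera(n)[:,:,::-1])
for f in(0,-.058-.052): print(proj("side",p*[1,1,0]+[0,0,.28+f]))
b=cv2.imread("pics/side6.png")[120:300,290:490]; cv2.imwrite("pics/c6.png",cv2.resize(b,None,fx=3.3,fy=3.3,interpolation=2))
print("z0",z0,[d for d in tip_of("side","driver_long_tip")])
```

```text
('side', array([301.8153527 , 181.79114799])) [0.52702003 0.11588736 0.067     ]
('top', array([277.40694499, 202.87124464])) [0.5297399  0.11746427 0.067     ]
21.29 [ 0.5508 -0.2444  0.1223] F [-0.2 -0.6  0.6] gap 0.0502 grip 0.0
21.69 [ 0.5511 -0.2442  0.1227] F [-0.7  0.4  2.7] gap 0.0148 grip 58.5
23.02 [ 0.5507 -0.244   0.1922] F [ 0.2  0.6 -0.4] gap 0.0145 grip 58.3
23.9 [ 0.5504 -0.2438  0.2786] F [-0.3  1.2 -1. ] gap 0.0145 grip 58.4
[[387.44800897 174.27481615]]
[[382.6623126  218.13185519]]
z0 0.12268021399242265 [{'at': [253.0, 189.0], 'confidence': 0.72}]
```

View pics/c6.png

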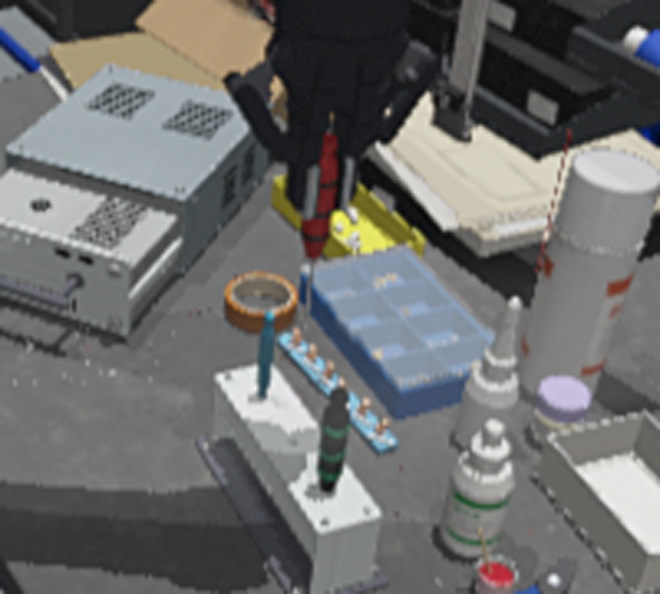

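The long driver is held upright, with its tip at about side (382.4,217.6) against a predicted (382.7,218.1). Next I'll hover the tip over the hole and servo in the side view.

Run:
```python
from h import *
L=.1127; H=np.array([.5279,.1165,0])
u=H+[0,0,.28]; q=bestdown(u,RACK[2]+np.pi/4); q2=bestdown(u,CASE[2]+np.pi/2)
cur=R.from_quat(read_tcp_rot())
q=min((q,q2),key=lambda k:(cur.inv()*R.from_quat(k)).magnitude())
move_ptp(u,q); movel(H+[0,0,.076+L],speed=.12); pause(.4); st()
im=read_camera("side"); cv2.imwrite("pics/side7.png",im[:,:,::-1])
e=np.array(read_eef_pos()); print("tip pred",proj("side",e-[0,0,L]),"shoulder",proj("side",e-[0,0,L-.058]))
cv2.imwrite("pics/c7.png",cv2.resize(im[150:195,280:325,::-1],(600,600),interpolation=cv2.INTER_CUBIC))
```

```text
26.72 [0.5281 0.1167 0.189 ] F [ 0.7  0.1 -0.6] gap 0.0146 grip 58.3
tip pred [[301.90412733 178.92337344]] shoulder [[301.26205143 161.59809015]]
```

View pics/c7.png

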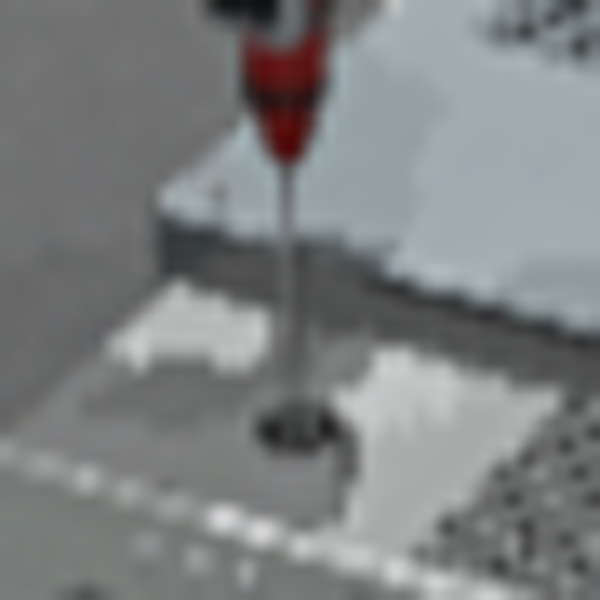

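The tip shows at about (301.4,179.5), against a predicted (301.9,178.9). The ring centre is at (301.9,181.7). I'll apply that offset and then lower in small steps, watching the force.

Run:
```python
from h import *
L=.1127
t=onplane("side",np.array([301.9,181.7])-[-.4,.5],.067); print("hole",t)
tp=onplane("top",(277.4,202.87),.067)
h=.7*t+.3*np.array([.5284,.1167,.067]); print(h)
movel([h[0],h[1],.076+L],speed=.05); pause(.3); st()
for z in(.070,.066,.062,.056,.048,.040,.032,.026):
    movel([h[0],h[1],z+L],speed=.05); pause(.15); F=np.array(read_ft_force()); print(z,end=" "); st()
    if np.linalg.norm(F)>5: print("contact"); break
cv2.imwrite("pics/c8.png",cv2.resize(read_camera("side")[140:200,270:330,::-1],(600,600),interpolation=cv2.INTER_CUBIC))
```

```text
hole [0.52966984 0.11813617 0.067     ]
[0.52928889 0.11770532 0.067     ]
27.32 [0.5292 0.1177 0.1886] F [-0.5  0.  -0.6] gap 0.0147 grip 58.3
0.07 27.73 [0.5293 0.1177 0.1827] F [ 0.3 -0.3 -0.1] gap 0.0147 grip 58.4
0.066 28.13 [0.5293 0.1177 0.1787] F [ 1.  -0.8 -0.2] gap 0.0147 grip 58.4
0.062 28.53 [0.5293 0.1177 0.1747] F [0.5 0.5 0.2] gap 0.0145 grip 58.4
0.056 28.95 [0.5293 0.1177 0.1687] F [ 0.1  0.5 -0.1] gap 0.0145 grip 58.4
0.048 29.41 [0.5294 0.1177 0.1607] F [ 0.5 -0.4 -2.4] gap 0.0146 grip 58.4
0.04 29.87 [0.5293 0.1177 0.1527] F [-0.1  0.2 -0.3] gap 0.0148 grip 58.4
0.032 30.32 [0.5294 0.1177 0.1447] F [0.1 0.3 0.2] gap 0.0146 grip 58.4
0.026 30.74 [0.5293 0.1177 0.1387] F [-0.6  0.5 -1.2] gap 0.0145 grip 58.4
```

The blade is through the hole freely. Pressing now in 1 mm steps.

Run:
```python
from h import *
L=.1127; x,y=.5293,.1177
for z in np.arange(.0225,.0085,-.001):
    movel([x,y,z+L],speed=.02); pause(.1); F=np.mean([read_ft_force() for _ in range(12)],0)
    print(round(z,4),np.round(F,1),round(read_eef_pos()[2]-L,4))
    if F[2]>8: break
pause(.7); st()
cv2.imwrite("pics/c9.png",cv2.resize(read_camera("side")[140:200,270:330,::-1],(600,600),interpolation=cv2.INTER_CUBIC))
```

```text
0.0225 [-1.1  0.4 -0.6] 0.0225
0.0215 [ 0.3 -0.5 -0.3] 0.0215
0.0205 [-1.  -0.5  0.2] 0.0205
0.0195 [-0.5 -0.1  1.8] 0.0197
0.0185 [ 0.3 -0.1  2.6] 0.0186
0.0175 [ 0.2 -0.3  2.5] 0.0176
0.0165 [ 0.6 -0.4  3.4] 0.0166
0.0155 [ 0.1 -0.7  3.3] 0.0156
0.0145 [-0.   0.   3.5] 0.0146
0.0135 [1.  0.9 4.3] 0.0136
0.0125 [-1.   0.2  7.9] 0.0132
0.0115 [-1.7 -0.3 11.6] 0.0129
35.77 [0.5299 0.1177 0.1256] F [-2.5 -0.  12.4] gap 0.0145 grip 60.2
```

View pics/c9.png

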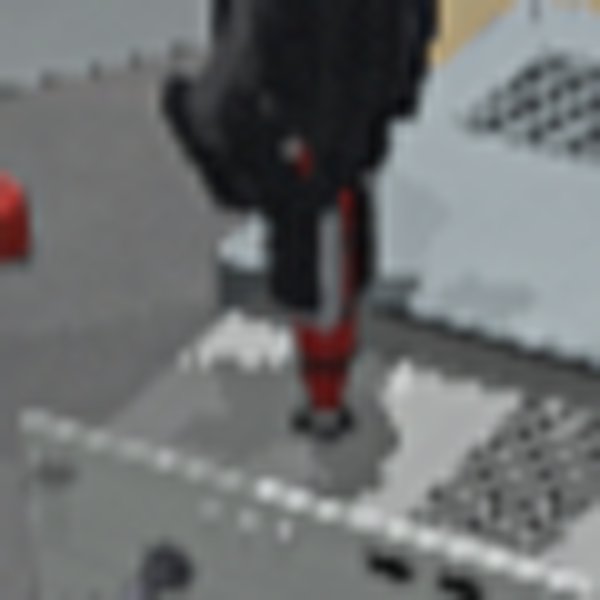

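The blade is in the hole, handle just above the ring at crop (323,420). The button bottomed out at a tip height of about 13.5 mm, so I'll ease the push to about 7 N and hand in.

Run:
```python
from h import *
movel([.5293,.1177,.0127+.1127],speed=.02); pause(.6)
print(np.mean([read_ft_force() for _ in range(12)],0).round(1)); st()
print(sign_off())
```

```text
[-0.  -0.   7.3]
36.67 [0.5296 0.1177 0.126 ] F [-0.  -0.   7.3] gap 0.0147 grip 59.4
the job is handed in; nothing more can be done
None
```

The job is handed in at 36.7 s: the drawer was pulled to its stop and released, and the gripped long screwdriver is holding the reset button fully down at about 7 N; the sign-off call returned no verdict.

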